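Roll a chromatography column into its vee holder and clamp it

ROBOT

A 6-joint arm with a two-finger parallel gripper is mounted at the origin on the work surface. World frame = base frame: x ahead of the robot, y to its left, z up, the work surface at z = 0. Lengths are in mm, angles in rad, forces in N, time in s.
With the tool pointing down it reaches from about 275 to 750 mm from the base axis. Payload 10.2 kg.
Tool frame: the origin (TCP) lies on the centre line of the jaws, within the pads' length; the fingertips stand manip.tip_extent ahead of it and the grasp point (between the pads) lies 2 mm behind it (manip.tip_extent is the distance from the TCP to the fingertips, in mm); y points along the fingers, z is the direction in which the jaws open and shut, and the axes are right-handed (so a half turn about y gives the same grasp; the last joint's range is limited). The gripper opens to 85 mm and grips with 20 to 120 N. Pads are 22 mm wide; open, the fingers measure 114 mm over their backs; the gripper's body (76 mm by 85 mm) begins 54 mm behind the grasp point. The pads swing forward as they close: fully open they stand 13 mm farther back than shut.
Start: joints at [0.923, 0.313, 1.498, -0, 1.331, -0.223], TCP at [216.386, 478.339, 208.894] pointing down, gripper open.
Joint ranges: [-2.94, 2.94], [-0.97, 2.17], [0.19, 2.56], [-1.23, 4.37], [0.02, 3.11], [-2.88, 2.88]. Speed limits (rad/s): [2.39, 2.39, 3.01, 3.14, 3.14, 3.14].

INTERFACE

Orientations are given as [roll, pitch, yaw] about the fixed x, y, z axes, in that order (R = Rz(yaw) Ry(pitch) Rx(roll)).
In Python, from rig import manip gives the robot as it stands.
- The arm moves only by the tool step_arm, never from a script. Its argument "rows" is text: rows parted by semicolons, each of 5 numbers parted by spaces: the finger opening in mm, from 0 to 85.4, then the shift along the tool's x, y, z in mm, then the turn about the tool's y in rad. A call has 1 to 10 rows; each row is the pose to reach, as a shift and turn from the pose commanded when the call began, along the tool's axes at that moment; what a row does not reach only later rows make up. A row lasts 1/8 s, in which the tool goes at most 62.5 mm and 10.7 degrees, less where a joint would pass 70% of its speed; a pose out of reach is approached as far as the arm can. A call with a gripper value outside its range is refused whole. The fingers move at their own pace and stop on an object; "squeeze" is the grip in N (left out, the last holds). Time passes only in rows, so rows that repeat a pose let the fingers close. It gives the time, the measured TCP pose, the force and the opening at its end, in the units of the state.
- manip.read_state(): the state, without advancing time (a new reading comes with each control period).
- manip.get_image(name): name is "side" or "top"; returns the picture (420x560x3 uint8, red, green, blue); there is no depth.
- manip.camera_model(name): a dict with "vertical_fov" (degrees; the focal length in pixels is half the picture's height over the tangent of half this angle, whatever the lens; pixels are square), "cx", "cy" (the principal point, pixels), "k1" (the pictures are not rectified: a ray, as slopes to the right and down, at radius r is drawn at 1 + k1 r^2 times it, then the intrinsics apply), "eye" and "rotation" of the camera in the world. Camera axes: x right, y down, z forward; pixel columns grow to the right and rows downward; lengths in mm; the calibration is good to about 2 mm. A picture is of the moment at which its call begins. camera_model takes no time and is no camera call.
- manip.job_done(): hands the job in, once; it reports no verdict.
Trained networks look in the newest picture that a camera, given by its name, has taken for a name from the list of things; names that differ only in an ending like _2 or _b are one class to them, and where a whole thing is asked for, a point or a joint stands for the part that bears it (a point fixed in the world has none). Each returns a list of dicts, best first, with "conf" (0 to 1); they miss things now and then, are a little off and sometimes report something else, mostly with a low value. They report only what shows in the picture. A call takes as long as a camera call. They do not tell look-alikes from the thing itself.
- manip.boxes_of(target, camera): "bbox" ([left, top, width, height] in pixels, round what is visible of it).
The state is a dict: "clock": time; "joint_positions": joint angles; "dq": joint speeds; "joint_efforts": joint torques, N m; "position": TCP position; "tcp_rot": TCP orientation; "contact_force": force on the tool from outside, world axes, zero at the start; "wrist_torque": the same for the moment, N m; "width": finger opening in mm.
Only numpy, scipy, OpenCV 4.12 (cv2) and the standard library are available. Lean on these libraries where they do the work, as an engineer would, in place of code of your own. Each camera call takes 0.05 s, during which the arm holds its last target.

TASK

Mount the big steel column, the one that is both thick and long, in the bench holder: lay it on the holder's sloping apron, lined up with the vee and about midway along it, and let go so that it rolls down into the vee and centres itself, without putting or pushing it into the vee with the gripper. When it lies still, press the clamp knob down until the pad is on the column, and move away.

Things in the scene. Friction and masses are not known exactly. Their poses are not given: they have to be found in the camera images.
- column_mid (a point): Centre of the big column, a loose steel cylinder 40 mm in diameter and 140 mm long; with the end caps (32 mm across) and thin ports 184 mm overall; 0.4 to 0.7 kg. It starts lying on the bench, this point 20 mm up. x is its axis (either way round). Two other steel columns lie near it: a thin one (22 mm in diameter) and a stubby one (40 mm in diameter, 45 mm long). Grip it across the middle.
- vee_mid (a point): Where the column's centre is to end up: the middle of the vee (two 45 degree sides, 120 mm long) of the aluminium holder fixed to the bench, 40 mm above the bench. x runs along the vee, y is level and points from the vee to the apron, z is up. The vee's near side ends 18 mm from the middle in a lip where the apron begins; its far side, up to 6 mm above this point, stops the column.
- apron_mid (a point): Where the column's centre lies when it rests half-way out on the apron: 88 mm from the vee's middle along the vee's y, 62.6 mm above the bench; same axes as the vee. The flat apron (120 mm wide) rises from the lip at 10 degrees to its outer edge, 130 mm from the vee's middle. Laid here parallel to the vee, the column clears the clamp and rolls down by itself once the fingers no longer hold it back.
- knob_top (a point): Top centre of the clamp's round black knob (34 mm across), over the vee's middle line, 35 mm along the vee's x from its middle; 148 to 152 mm above the bench at the start. Pressed straight down it slides against 3 N of friction and stays where left; its pad meets the column in the vee with this point 134 mm up, and the resistance rises sharply. Its arm, 26 mm wide, 112 mm high, reaches 15 mm past the vee's middle.
Mind the look-alikes: they are no part of the job. Leave any purple look-alike of the part that bears vee_mid alone. Leave any turquoise look-alike of the part that bears column_mid alone.

How it is judged:
By the outcome, as a careful person would: the job done as asked, in the order asked, and still so for the second after the job is handed in, with the robot touching nothing.
It also fails if it takes over 48 s, if anything falls off the work surface, if the arm or the gripper's body presses on something with over 40 N, if the wrist force passes 120 N, or if a joint passes its speed limit or range.

## Working session

There is one attempt and no reset: what is moved stays moved. The work goes in short steps, Python scripts to look and compute and a tool call to move; the robot and the scene stay as the last step left them, time stands still between calls to the robot, and variables do not carry over. Pictures are saved under pics/ and viewed, and the job is handed in when it is done.

Besides the shell and the picture viewer there is one more tool, called after "Request:" as name(argument=value, ...), one argument or row to a line, values as JSON. step_arm: Moves the arm, as the interface text tells. Its arguments: {"type":"object","properties":{"rows":{"type":"string"},"squeeze":{"type":"number"}},"required":["rows"]}

```bash
mkdir -p pics; ls; cat > h.py <<'E'
import numpy as np, cv2
from rig import manip
def save(name,fn):
    im=manip.get_image(name); cv2.imwrite('pics/'+fn,im[:,:,::-1].copy()); np.save('pics/'+fn+'.npy',im); return im
def cam(name):
    c=manip.camera_model(name); f=210/np.tan(np.radians(c['vertical_fov'])/2)
    return c,f,np.array(c['rotation']),np.array(c['eye'])
def proj(name,P):
    c,f,R,e=cam(name); p=(np.atleast_2d(P)-e)@R; s=p[:,:2]/p[:,2:]; r2=(s**2).sum(1,keepdims=True)
    s=s*(1+c['k1']*r2); return s*f+[c['cx'],c['cy']]
def ray(name,uv):
    c,f,R,e=cam(name); d=(np.array(uv,float)-[c['cx'],c['cy']])/f; s=d.copy()
    for _ in range(30): s=d/(1+c['k1']*(s@s))
    return e,R@np.array([s[0],s[1],1])
def onz(name,uv,z):
    e,d=ray(name,uv); return e+d*(z-e[2])/d[2]
E
python3 - <<'E'
from h import *
for n in('side','top'):
    save(n,n+'0.png'); print(manip.camera_model(n))
    for t in('column_mid','vee_mid','knob_top'):
        print(n,t,[(b['bbox'],round(b['conf'],2)) for b in manip.boxes_of(t,n)])
s=manip.read_state(); print(s, manip.tip_extent)
E
```

```text
pics
{'vertical_fov': 48.315780973017254, 'cx': 284.49396842304276, 'cy': 217.60340336924273, 'k1': -0.12573515424570678, 'eye': array([ 266.10096114, -726.18987725,  749.99296373]), 'rotation': array([-2.24027678, -0.01243425, -0.21640213])}
side column_mid [([200.4, 156.7, 7.9, 35.3], 0.84), ([254.1, 228.2, 76.1, 21.2], 0.8)]
side vee_mid [([317.0, 293.2, 107.0, 107.5], 0.82), ([194.6, 287.7, 87.8, 109.9], 0.72)]
side knob_top [([390.3, 299.6, 27.0, 40.5], 0.95), ([247.8, 291.3, 17.3, 28.1], 0.61)]
{'vertical_fov': 42.78655434870995, 'cx': 279.34536666797095, 'cy': 212.73972573073056, 'k1': 0.034742881684005515, 'eye': array([ 301.65409843,   68.40580565, 1547.06780269]), 'rotation': array([-3.03773555,  0.00381594, -1.55284391])}
top column_mid [([123.4, 263.9, 65.2, 14.4], 0.67)]
top vee_mid [([348.6, 157.6, 80.3, 53.5], 0.74), ([325.6, 242.8, 82.4, 54.8], 0.62)]
top knob_top [([403.2, 154.2, 10.2, 18.9], 0.58)]
{'clock': 0.4, 'joint_positions': array([ 9.22630465e-01,  3.12976316e-01,  1.49779557e+00,  2.83716298e-05,
        1.33101595e+00, -2.23422332e-01]), 'dq': array([-0.00014753, -0.00098157,  0.0010798 ,  0.00128869,  0.00015875,
        0.00118814]), 'joint_efforts': array([-2.06544173e-03, -4.11813033e+01, -2.59665263e+01, -2.72352208e-04,
        1.17245745e-03, -1.88246368e-06]), 'position': array([216.33894261, 478.31595682, 208.81909507]), 'tcp_rot': array([-1.57098055e+00,  7.01188429e-05, -4.24750277e-01]), 'contact_force': array([-0.04800745,  0.82694127, -0.30113192]), 'wrist_torque': array([-0.05721713,  0.04385565, -0.0195878 ]), 'width': 85.58211115861245} 17.0
```

```bash
sed -i "s/np.array(c\['rotation'\])/Rt.from_euler('xyz',c['rotation']).as_matrix()/; 1a from scipy.spatial.transform import Rotation as Rt" h.py
python3 - <<'E'
from h import *
for n in('side','top'): print(n,proj(n,[[216,478,192],[0,0,0],[400,0,0],[400,300,0],[400,-300,0]]).round(0).tolist())
E
```

```text
side [[169.0, 112.0], [86.0, 301.0], [269.0, 276.0], [248.0, 198.0], [301.0, 394.0]]
top [[116.0, 300.0], [304.0, 377.0], [306.0, 235.0], [202.0, 233.0], [410.0, 237.0]]
```

View pics/side0.png

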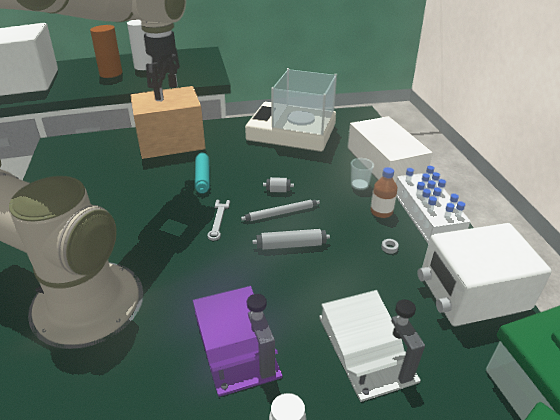

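View pics/top0.png

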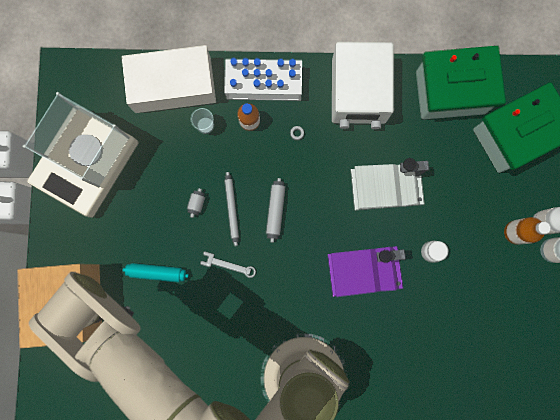

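```bash
python3 - <<'E'
import cv2
s=cv2.imread('pics/side0.png');t=cv2.imread('pics/top0.png')
cv2.imwrite('pics/c1.png',cv2.resize(s[280:405,310:430],None,fx=5,fy=4.8,interpolation=cv2.INTER_CUBIC))
cv2.imwrite('pics/c2.png',cv2.resize(t[145:225,335:445],None,fx=7,fy=7,interpolation=cv2.INTER_CUBIC))
cv2.imwrite('pics/c3.png',cv2.resize(t[165:250,180:300],None,fx=6,fy=6,interpolation=cv2.INTER_CUBIC))
cv2.imwrite('pics/c4.png',cv2.resize(s[165:260,225:345],None,fx=6,fy=6,interpolation=cv2.INTER_CUBIC))
E
```

```text
(no output)
```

View pics/c1.png

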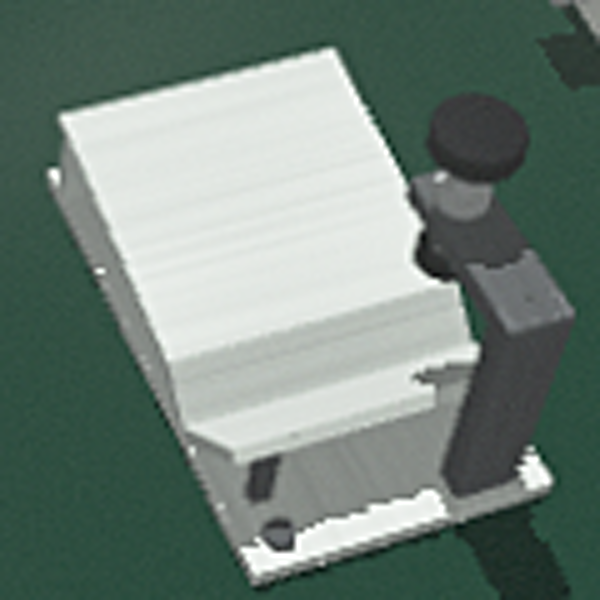

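View pics/c2.png

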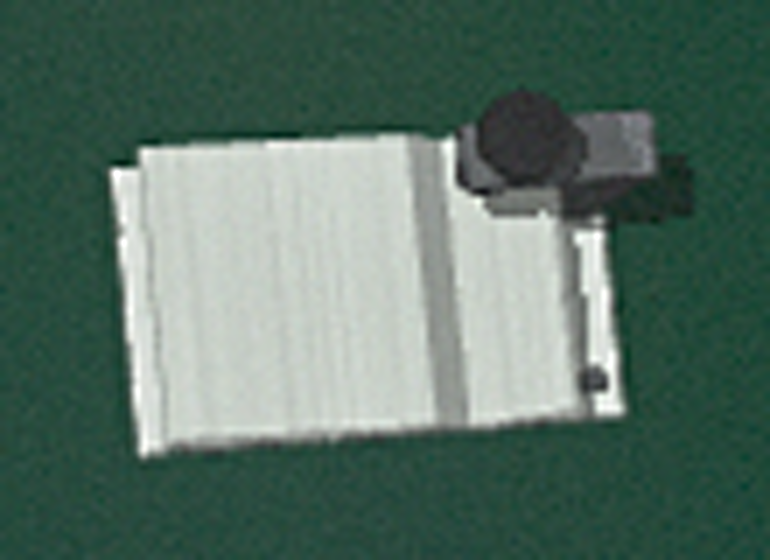

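View pics/c3.png

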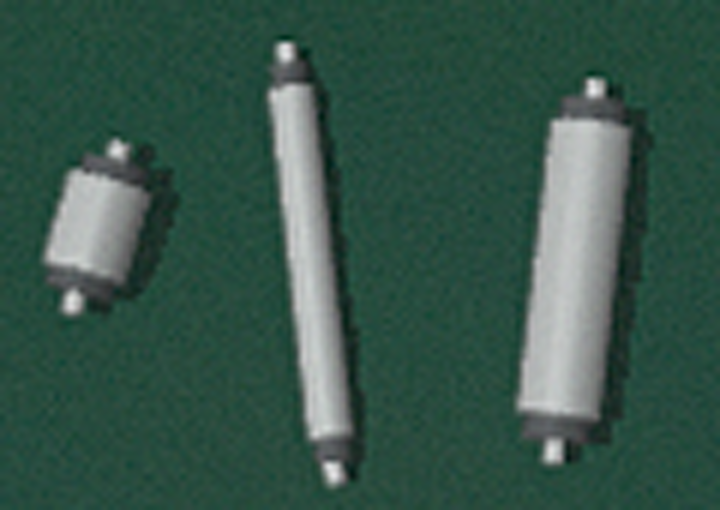

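View pics/c4.png

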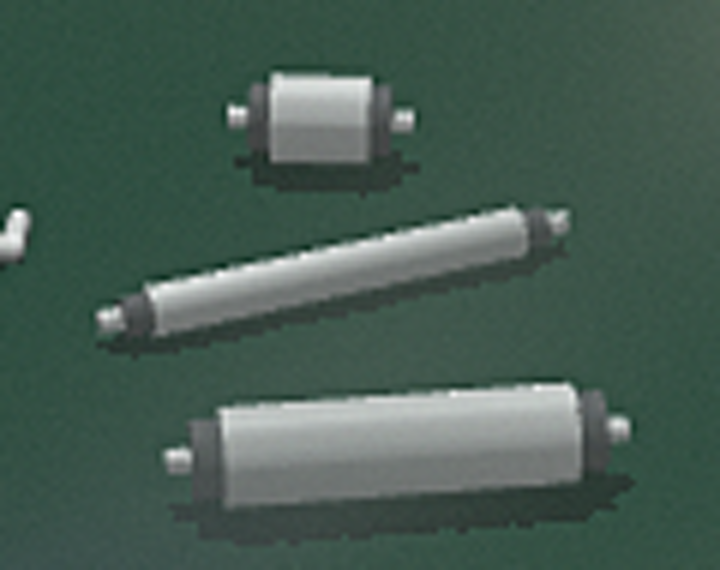

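```bash
cat > fit.py <<'E'
from h import *
from scipy.optimize import least_squares
def fitrig(obs,x0,names=('top','side')):
    def W(p,L): c,s=np.cos(p[2]),np.sin(p[2]); return np.c_[p[0]+c*L[:,0]-s*L[:,1],p[1]+s*L[:,0]+c*L[:,1],L[:,2]]
    def res(p): return np.concatenate([(proj(n,W(p,np.array(l,float)))-np.array(u,float)).ravel() for n,l,u in obs])
    r=least_squares(res,x0,loss='soft_l1'); return r.x,r.fun.reshape(-1,2)
E
python3 - <<'E'
from fit import *
L=[(60,130,49.7),(-60,130,49.7),(60,18,29.8),(-60,18,29.8),(60,0,11.7),(-60,0,11.7),(35,0,150)]
T=[(355,166.1),(358.3,208.6),(393.6,164.7),(397.4,206.1),(397.9,164.7),(401.4,205.7),(409.6,164)]
S=[(376.6,289.8),(322,304.6),(401,340),(344.4,355.4),(405.6,352.9),(346.6,369.6),(406,306)]
for o in ([('top',L,T),('side',L,S)],[('top',L,T)],[('side',L,S)]):
    p,f=fitrig(o,[530,-200,0]); print(p.round(3)); print(f.round(1).tolist())
C=[(92,0,20),(-92,0,20)]
T=[(279.2,178.7),(272.2,240.8)];S=[(330.3,236.3),(252.5,241.7)]
for o in ([('top',C,T),('side',C,S)],[('top',C,T)],[('side',C,S)]):
    p,f=fitrig(o,[470,80,0]); print(p.round(3)); print(f.round(1).tolist())
E
```

```text
[ 5.49304e+02 -2.70016e+02  9.70000e-02]
[[0.0, -0.8], [0.7, -1.3], [-0.5, -1.2], [-0.1, -1.2], [0.1, -0.5], [0.8, -0.5], [0.7, -0.6], [-0.2, 0.8], [-0.4, -0.2], [0.0, -0.9], [-1.3, 0.4], [-1.8, -0.7], [-0.6, -0.2], [-0.3, 1.4]]
[ 5.46700e+02 -2.69275e+02  9.50000e-02]
[[-0.2, -0.0], [0.4, -0.5], [-0.7, -0.3], [-0.4, -0.3], [-0.1, 0.4], [0.5, 0.4], [0.5, 0.3]]
[ 5.50641e+02 -2.70070e+02  1.01000e-01]
[[0.2, 0.7], [0.0, -0.2], [0.6, -1.1], [-0.6, 0.4], [-1.2, -0.9], [0.2, -0.2], [0.4, 1.3]]
[ 4.7123e+02  8.8189e+01 -9.5000e-02]
[[-0.0, -1.2], [-0.3, 0.1], [-0.9, 0.4], [0.2, 0.4]]
[ 4.69719e+02  8.76370e+01 -9.30000e-02]
[[0.1, -0.7], [-0.1, 0.7]]
[ 4.72242e+02  8.91920e+01 -1.00000e-01]
[[-0.6, 0.1], [0.5, -0.0]]
```

```bash
cat >> h.py <<'E'
def shift(target,yaw):
    s=manip.read_state(); R=Rt.from_euler('xyz',s['tcp_rot']).as_matrix()
    d=R.T@(np.array(target)-s['position']); y0=np.arctan2(R[1,0],R[0,0])
    print('t',round(s['clock'],2),'pos',s['position'].round(1),'rot',s['tcp_rot'].round(4),'w',round(s['width'],1),'F',s['contact_force'].round(1))
    print('shift',d.round(1),'turn',round(-(yaw-y0),3))
E
python3 -c "
from h import *
shift([471,88,100],-0.095)"
```

```text
t 0.4 pos [216.3 478.3 208.8] rot [-1.571e+00  1.000e-04 -4.248e-01] w 85.6 F [-0.   0.8 -0.3]
shift [ 392.9  108.8 -250.7] turn -0.33
```

Steel candidates in the top view are stubby (196,203), thin (232,208) and big (275,210). There is also a turquoise one at (156,273). The close crops c3 and c4 confirm that (275,210), or (291,240) in the side view, is the thick and long one. The white holder at (388,186) is the target; the purple one at (365,272) is a look-alike and gets left alone.

Request:
step_arm(
  rows="85 40 5 -25 -0.03; 85 80 10 -50 -0.07; 85 120 20 -77 -0.1; 85 160 30 -102 -0.13; 85 200 40 -128 -0.17; 85 240 55 -153 -0.2; 85 280 65 -179 -0.23; 85 320 80 -204 -0.27; 85 360 95 -230 -0.3; 85 393 108.8 -250.7 -0.33",
)

```text
clock: 1.65
position: [472.0, 86.3, 99.7]
tcp_rot: [-1.571, -0.0, -0.095]
contact_force: [-0.1, 0.4, 0.1]
width: 85.7
```

Request:
step_arm(
  rows="85 0 0 0 0; 85 0 0 0 0",
)

```text
clock: 1.9
position: [470.9, 88.4, 100.3]
tcp_rot: [-1.571, 0.0, -0.095]
contact_force: [0.5, 0.4, 0.2]
width: 84.8
```

```bash
python3 - <<'E'
from h import *
shift([471,88,30],-0.095)
a=save('side','s1.png');b=save('top','t1.png')
p=manip.read_state()['position']
print(proj('side',[p,p-[0,0,17],p-[0,0,4]]).round(1),proj('top',[p-[0,0,17]]).round(1))
cv2.imwrite('pics/s1c.png',cv2.resize(a[130:280,215:355,::-1],None,fx=4,fy=4,interpolation=cv2.INTER_CUBIC))
cv2.imwrite('pics/t1c.png',cv2.resize(b[150:280,190:340,::-1],None,fx=4,fy=4,interpolation=cv2.INTER_CUBIC))
E
```

```text
t 1.9 pos [470.9  88.4 100.3] rot [-1.5706e+00  1.0000e-04 -9.5000e-02] w 84.8 F [0.5 0.4 0.2]
shift [ 0.2 70.3 -0.4] turn -0.0
[[292.  212.4]
 [291.8 218.3]
 [291.9 213.8]] [[275.1 206.6]]
```

View pics/s1c.png

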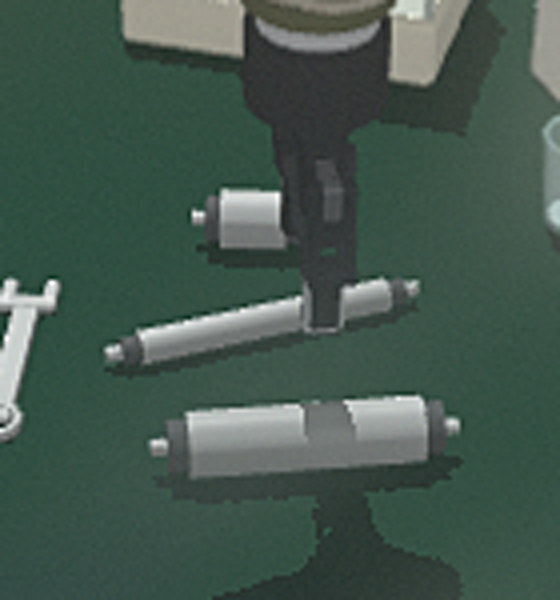

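View pics/t1c.png

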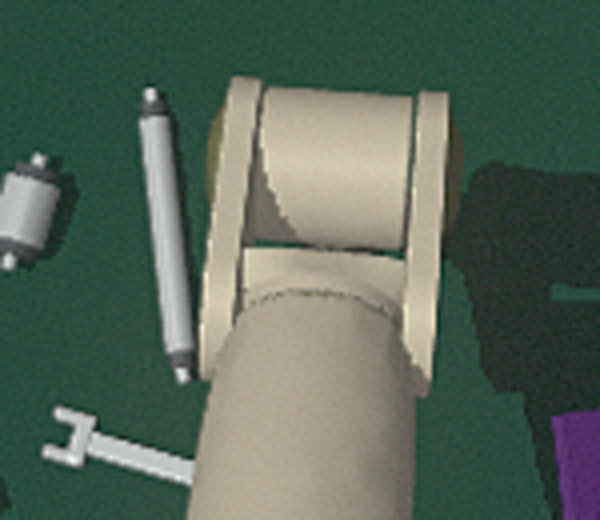

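```bash
python3 - <<'E'
from h import *
for off in(-43,-50,-57):
  for z in (83,90,96,100): print(off,z,proj('side',[470.9,88.4+off,z]).round(1))
for u in[(228,174),(236.5,243)]: print(onz('top',u,11).round(1))
for u in[(244.5,218),(319.5,202)]: print(onz('side',u,11).round(1))
E
```

```text
-43 83 [[296.2 230.4]]
-43 90 [[296.3 227.9]]
-43 96 [[296.4 225.8]]
-43 100 [[296.4 224.4]]
-50 83 [[297.  232.4]]
-50 90 [[297.1 229.9]]
-50 96 [[297.1 227.8]]
-50 100 [[297.2 226.4]]
-57 83 [[297.7 234.4]]
-57 90 [[297.8 231.9]]
-57 96 [[297.9 229.8]]
-57 100 [[297.9 228.4]]
[572.1 228.2  11. ]
[372.4 198.3  11. ]
[375.7 202.6  11. ]
[581.3 230.7  11. ]
```

Request:
step_arm(
  rows="42 0 0 0 0; 42 0 0 0 0; 42 0 0 0 0; 42 0 0 0 0; 42 0 0 0 0; 42 0 0 0 0",
)

```text
clock: 2.75
position: [471.1, 87.9, 100.1]
tcp_rot: [-1.571, 0.0, -0.095]
contact_force: [-0.4, -0.0, -0.6]
width: 42.1
```

```bash
python3 - <<'E'
from h import *
shift([471,88,30],-0.095)
a=save('side','s2.png')
cv2.imwrite('pics/s2c.png',cv2.resize(a[130:280,215:355,::-1],None,fx=5,fy=4,interpolation=cv2.INTER_CUBIC))
E
```

```text
t 2.75 pos [471.1  87.9 100.1] rot [-1.5708e+00  1.0000e-04 -9.4800e-02] w 42.1 F [-0.4 -0.  -0.6]
shift [-0.1 70.1  0.1] turn 0.0
```

View pics/s2c.png

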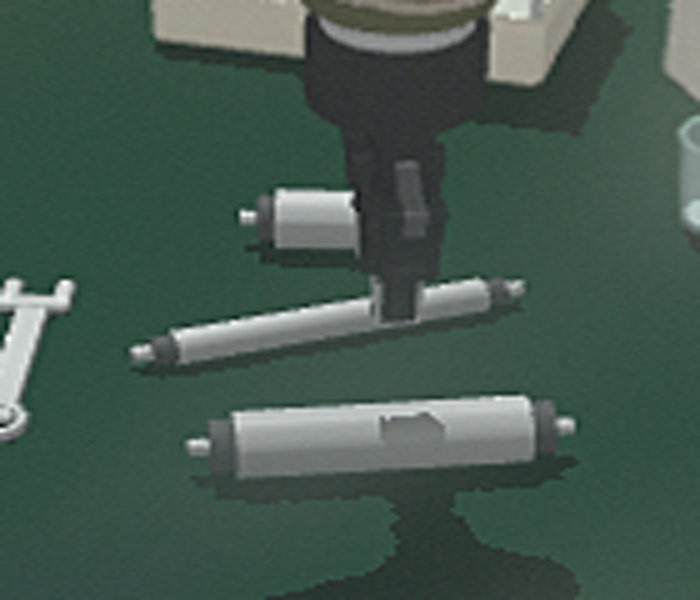

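View pics/s2.png

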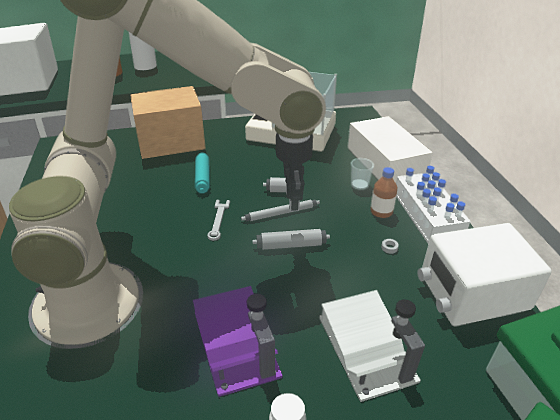

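```bash
python3 - <<'E'
from h import *
for z in (83,100,127,150,200,250,290,330): print(z,proj('side',[471,88,z]).round(1),proj('top',[471,88,z]).round(1))
for z in(83,90,100): print(onz('side',(294,210),z))
b=save('top','t2.png')
cv2.imwrite('pics/t2c.png',cv2.resize(b[130:250,190:340,::-1],None,fx=5,fy=5,interpolation=cv2.INTER_CUBIC))
E
```

```text
83 [[291.9 218.7]] [[275.4 206.6]]
100 [[292.1 212.8]] [[275.3 205.8]]
127 [[292.4 203.2]] [[275.2 204.7]]
150 [[292.6 194.9]] [[275.1 203.6]]
200 [[293.1 175.8]] [[274.8 201.2]]
250 [[293.7 155.6]] [[274.6 198.7]]
290 [[294.2 138.6]] [[274.4 196.5]]
330 [[294.7 120.7]] [[274.1 194.2]]
[483.19592082 118.84494837  83.        ]
[480.91753889 109.97642336  90.        ]
[477.66270756  97.30710192 100.        ]
```

View pics/t2c.png

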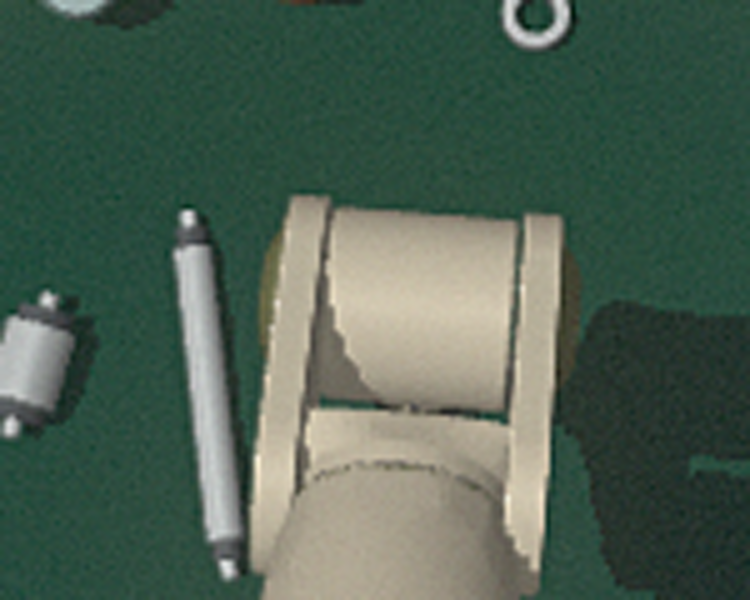

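Request:
step_arm(
  rows="85 0 0 0 0; 85 0 0 0 0; 85 0 0 0 0; 85 0 0 0 0; 85 0 15 0 0; 85 0 30 0 0; 85 0 45 0 0; 85 0 45 0 0; 85 0 45 0 0",
)

```text
clock: 3.98
position: [471.4, 87.9, 55.3]
tcp_rot: [-1.571, -0.0, -0.095]
contact_force: [-0.5, -0.0, -0.3]
width: 85.3
```

```bash
python3 - <<'E'
from h import *
shift([471,88,30],-0.095)
a=save('side','s3.png')
cv2.imwrite('pics/s3c.png',cv2.resize(a[150:270,215:355,::-1],None,fx=5,fy=5,interpolation=cv2.INTER_CUBIC))
E
```

```text
t 3.98 pos [471.4  87.9  55.3] rot [-1.5707e+00 -4.0000e-04 -9.4900e-02] w 85.3 F [-0.5 -0.  -0.3]
shift [-0.4 25.3  0. ] turn 0.0
```

View pics/s3c.png

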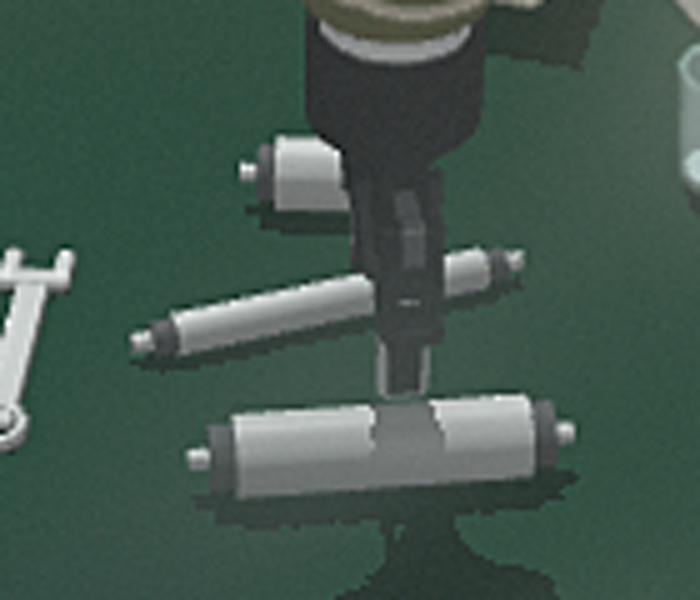

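Request:
step_arm(
  rows="85 0 10 0 0; 85 0 20 0 0; 85 0 27 0 0; 85 0 27 0 0",
)

```text
clock: 4.53
position: [470.8, 87.9, 27.5]
tcp_rot: [-1.571, 0.001, -0.095]
contact_force: [0.4, 0.2, 0.6]
width: 85.1
```

```bash
python3 - <<'E'
from h import *
shift([471,88,30],-0.095)
a=save('side','s4.png')
cv2.imwrite('pics/s4c.png',cv2.resize(a[150:270,215:355,::-1],None,fx=5,fy=5,interpolation=cv2.INTER_CUBIC))
E
```

```text
t 4.53 pos [470.8  87.9  27.5] rot [-1.5709e+00  1.3000e-03 -9.4900e-02] w 85.1 F [0.4 0.2 0.6]
shift [ 0.2 -2.5  0.1] turn 0.0
```

View pics/s4c.png

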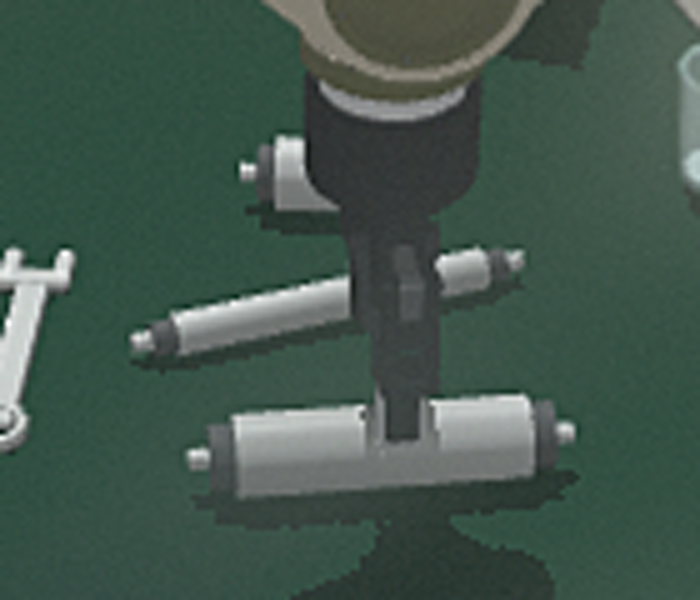

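Request:
step_arm(
  rows="34 0 0 0 0; 34 0 0 0 0; 34 0 0 0 0; 34 0 0 0 0; 34 0 0 0 0; 34 0 0 0 0; 34 0 0 0 0",
  squeeze=20,
)

```text
clock: 5.45
position: [471.1, 87.9, 28.1]
tcp_rot: [-1.571, -0.0, -0.095]
contact_force: [-0.2, 0.0, -0.7]
width: 34.1
```

```bash
python3 - <<'E'
from h import *
shift([471,88,30],-0.095)
a=save('side','s5.png')
cv2.imwrite('pics/s5c.png',cv2.resize(a[150:270,215:355,::-1],None,fx=5,fy=5,interpolation=cv2.INTER_CUBIC))
E
```

```text
t 5.45 pos [471.1  87.9  28.1] rot [-1.5708 -0.     -0.0948] w 34.1 F [-0.2  0.  -0.7]
shift [-0.1 -1.9  0. ] turn 0.0
```

View pics/s5c.png

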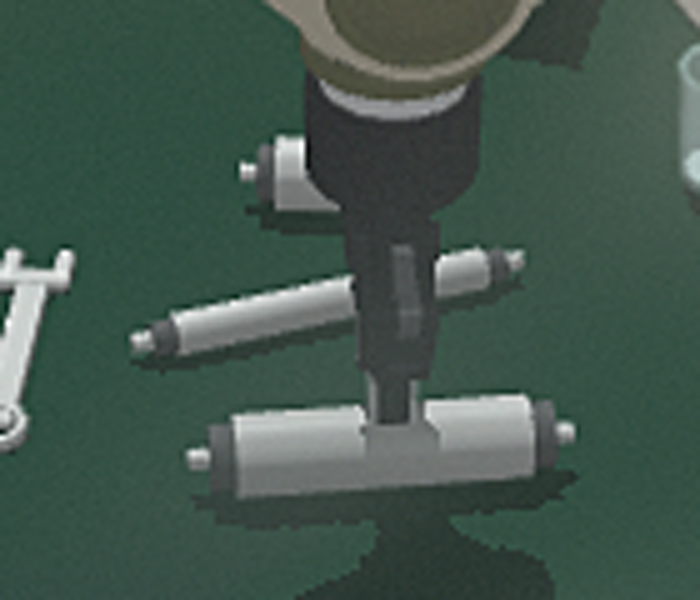

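```bash
python3 - <<'E'
from h import *
def zat(uv,y):
    e,d=ray('side',uv); t=(y-e[1])/d[1]; return (e+d*t).round(1)
print('w34 tcp28',zat((293.4,234.4),71),zat((293.4,234.4),57))
print('w85 tcp27.5',zat((296,238),46),zat((296,238),31))
print('w85 tcp55',zat((296,229.4),46),zat((296,229.4),31))
print('w42 tcp100',zat((294,210),67),zat((294,210),52))
E
```

```text
w34 tcp28 [471.3  71.   49.8] [467.7  57.   62.1]
w85 tcp27.5 [471.2  46.   60.1] [467.2  31.   73.5]
w85 tcp55 [470.5  46.   85.4] [466.5  31.   98.3]
w42 tcp100 [469.9  67.  123.9] [466.   52.  135.8]
```

Request:
step_arm(
  rows="85 0 0 0 0; 85 0 0 0 0; 85 0 0 0 0; 85 0 0 0 0; 85 0 0 0 0; 85 0 10 0 0; 85 0 20 0 0; 85 0 30 0 0; 85 0 30 0 0",
)

```text
clock: 6.62
position: [470.6, 88.0, -2.8]
tcp_rot: [-1.571, 0.002, -0.095]
contact_force: [0.1, 0.5, 0.0]
width: 85.2
```

```bash
python3 - <<'E'
from h import *
shift([471,88,-2],-0.095)
a=save('side','s6.png')
cv2.imwrite('pics/s6c.png',cv2.resize(a[150:270,215:355,::-1],None,fx=5,fy=5,interpolation=cv2.INTER_CUBIC))
E
```

```text
t 6.62 pos [470.6  88.   -2.8] rot [-1.5709  0.0019 -0.0948] w 85.2 F [0.1 0.5 0. ]
shift [ 0.4 -0.8  0.1] turn 0.0
```

View pics/s6c.png

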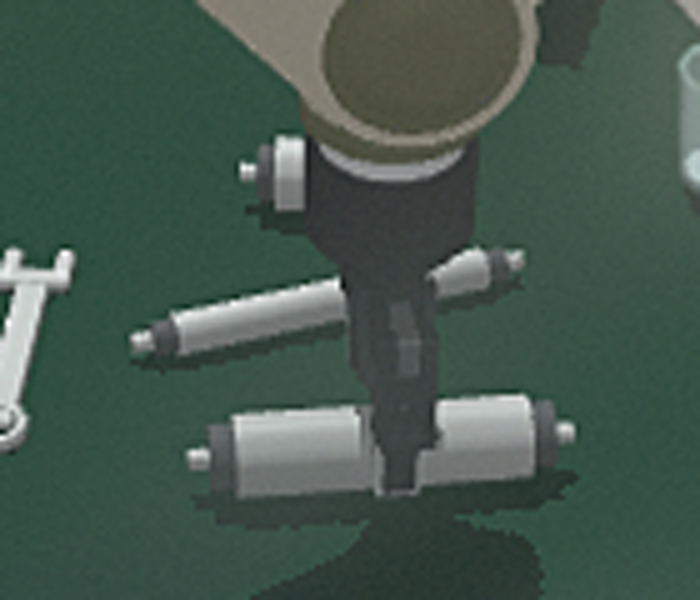

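Request:
step_arm(
  rows="85 0 5 0 0; 85 0 10 0 0; 85 0 14 0 0; 85 0 14 0 0",
)

```text
clock: 7.18
position: [471.0, 88.0, -16.2]
tcp_rot: [-1.571, 0.001, -0.095]
contact_force: [0.2, -0.4, -0.2]
width: 84.6
```

```bash
python3 - <<'E'
from h import *
shift([471,88,-17],-0.095)
a=save('side','s7.png')
cv2.imwrite('pics/s7c.png',cv2.resize(a[150:270,215:355,::-1],None,fx=5,fy=5,interpolation=cv2.INTER_CUBIC))
E
```

```text
t 7.17 pos [471.   88.  -16.2] rot [-1.5708e+00  5.0000e-04 -9.4800e-02] w 84.6 F [ 0.2 -0.4 -0.2]
shift [0.  0.8 0. ] turn 0.0
```

View pics/s7c.png

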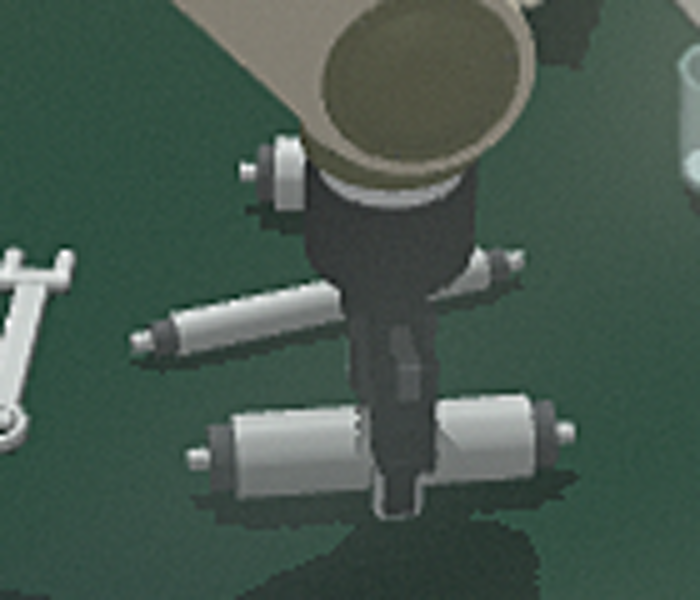

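Request:
step_arm(
  rows="30 0 0 0 0; 30 0 0 0 0; 30 0 0 0 0; 30 0 0 0 0; 30 0 0 0 0; 30 0 0 0 0; 30 0 0 0 0; 30 0 0 0 0",
  squeeze=50,
)

```text
clock: 8.22
position: [471.2, 87.9, -15.6]
tcp_rot: [-1.571, -0.0, -0.095]
contact_force: [-1.9, 0.2, 5.6]
width: 38.5
```

```bash
python3 - <<'E'
from h import *
shift([471,88,-17],-0.095)
a=save('side','s8.png')
cv2.imwrite('pics/s8c.png',cv2.resize(a[150:270,215:355,::-1],None,fx=5,fy=5,interpolation=cv2.INTER_CUBIC))
E
```

```text
t 8.22 pos [471.2  87.9 -15.6] rot [-1.5709e+00 -3.0000e-04 -9.4800e-02] w 38.5 F [-1.9  0.2  5.6]
shift [-0.3  1.4  0. ] turn 0.0
```

View pics/s8c.png

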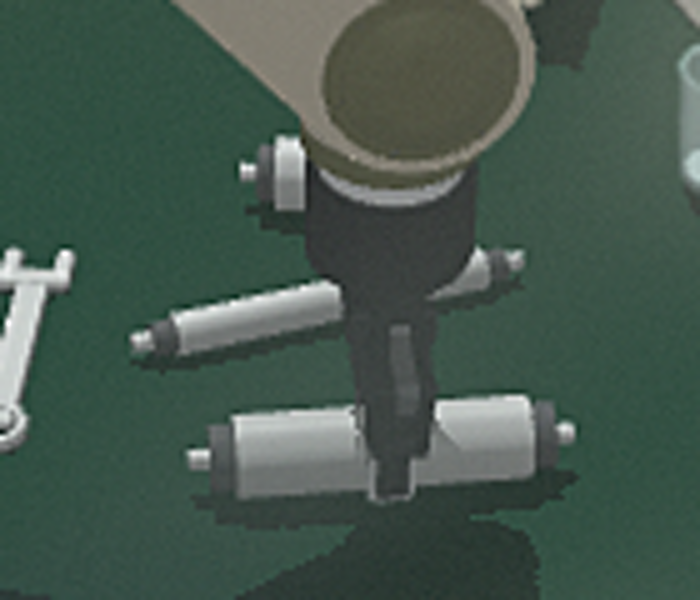

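Request:
step_arm(
  rows="56 0 0 0 0; 56 0 0 0 0; 56 0 0 0 0; 56 0 4 0 0; 56 0 7 0 0; 56 0 7 0 0",
)

```text
clock: 9.02
position: [470.9, 87.9, -23.2]
tcp_rot: [-1.571, 0.001, -0.095]
contact_force: [-0.3, 0.5, 0.3]
width: 55.7
```

Request:
step_arm(
  rows="30 0 0 0 0; 30 0 0 0 0; 30 0 0 0 0; 30 0 0 0 0; 30 0 0 0 0; 30 0 0 0 0",
  squeeze=50,
)

```text
clock: 9.78
position: [471.2, 88.0, -22.7]
tcp_rot: [-1.571, -0.0, -0.095]
contact_force: [-2.2, -0.1, 6.5]
width: 38.7
```

```bash
python3 - <<'E'
from h import *
shift([471,88,-17],-0.095)
a=save('side','s9.png')
cv2.imwrite('pics/s9c.png',cv2.resize(a[150:270,215:355,::-1],None,fx=5,fy=5,interpolation=cv2.INTER_CUBIC))
E
```

```text
t 9.78 pos [471.2  88.  -22.7] rot [-1.5708e+00 -2.0000e-04 -9.4700e-02] w 38.7 F [-2.2 -0.1  6.5]
shift [-0.2 -5.7  0. ] turn 0.0
```

View pics/s9c.png

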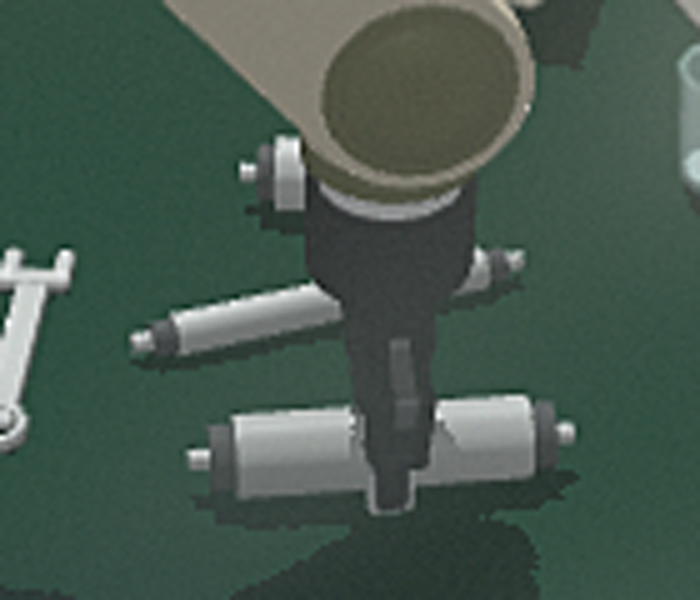

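```bash
python3 - <<'E'
from h import *
def zat(uv,y):
    e,d=ray('side',uv); t=(y-e[1])/d[1]; return (e+d*t).round(1)
for y in(68,63,60,54): print(zat((293.4,252.4),y))
E
```

```text
[472.   68.   -3.9]
[470.7  63.    0.8]
[469.9  60.    3.7]
[468.3  54.    9.4]
```

Request:
step_arm(
  rows="56 0 0 0 0; 56 0 0 0 0; 56 0 0 0 0; 56 0 -4 0 0; 56 0 -6 0 0; 56 0 -6 0 0",
)

```text
clock: 10.58
position: [471.3, 87.9, -16.7]
tcp_rot: [-1.571, -0.001, -0.095]
contact_force: [-0.0, 1.3, 0.5]
width: 56.0
```

Request:
step_arm(
  rows="30 0 0 0 0; 30 0 0 0 0; 30 0 0 0 0; 30 0 0 0 0; 30 0 0 0 0; 30 0 0 0 0",
  squeeze=50,
)

```text
clock: 11.32
position: [471.2, 88.0, -16.6]
tcp_rot: [-1.571, -0.0, -0.095]
contact_force: [-2.3, -0.6, 5.5]
width: 38.7
```

Request:
step_arm(
  rows="30 0 -10 0 0; 30 0 -25 0 0; 30 0 -50 0 0; 30 0 -80 0 0; 30 0 -110 0 0; 30 0 -110 0 0",
)

```text
clock: 12.08
position: [472.2, 87.9, 95.2]
tcp_rot: [-1.571, -0.005, -0.095]
contact_force: [0.9, -0.6, -4.5]
width: 38.4
```

```bash
python3 - <<'E'
from h import *
shift([540.5,-182.4,120],0.097)
a=save('side','s10.png')
b=save('top','t10.png')
cv2.imwrite('pics/s10c.png',cv2.resize(a[130:270,215:355,::-1],None,fx=4,fy=4,interpolation=cv2.INTER_CUBIC))
E
```

```text
t 12.07 pos [472.2  87.9  95.2] rot [-1.5706 -0.0046 -0.0948] w 38.4 F [ 0.9 -0.6 -4.5]
shift [  93.7  -24.5 -262.6] turn -0.192
```

View pics/s10c.png

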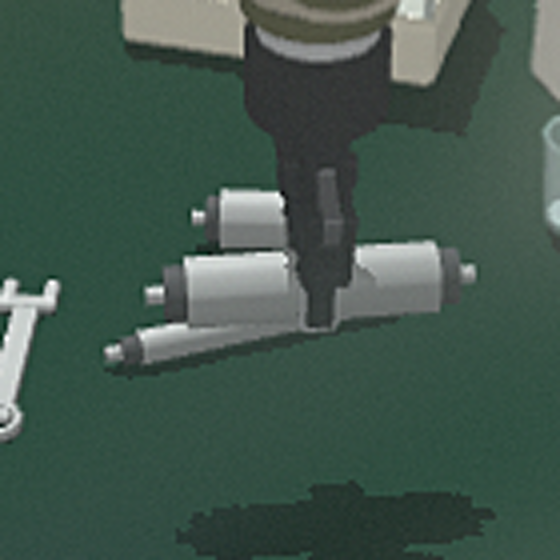

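View pics/t10.png

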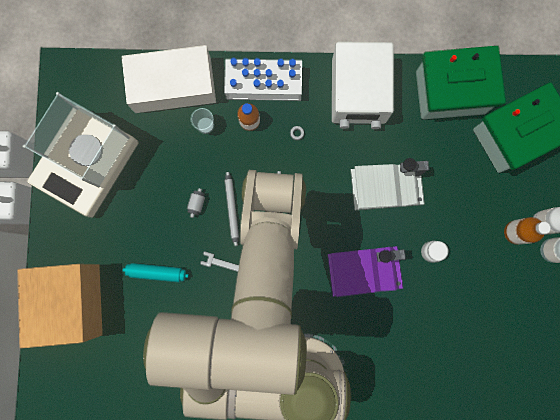

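```bash
python3 - <<'E'
from fit import *
print('purple knob',onz('top',(385,255),150), onz('side',(257,302),150))
S=[(333.75,197.5),(251.5,203.3)]
for z in (122,131.8,140):
    p,f=fitrig([('side',[(92,0,z),(-92,0,z)],S)],[470,80,0]); print(z,p.round(3),f.round(1).tolist())
shift([540.5,-182.4,110],0.097)
E
```

```text
purple knob [ 341.80410932 -199.55918281  150.        ] [ 341.4784332  -202.07461634  150.        ]
122 [ 4.76503e+02  1.04587e+02 -8.60000e-02] [[-1.1, 0.3], [1.0, -0.1]]
131.8 [ 4.73344e+02  9.17720e+01 -8.40000e-02] [[-0.4, 0.1], [0.4, -0.0]]
140 [ 4.70711e+02  8.11360e+01 -8.00000e-02] [[0.1, -0.0], [-0.1, 0.0]]
t 12.18 pos [470.6  88.   92.5] rot [-1.5708e+00  9.0000e-04 -9.4800e-02] w 38.5 F [ 0.4  0.5 -4.8]
shift [  95.2  -17.6 -262.5] turn -0.192
```

Request:
step_arm(
  rows="30 5 -4 -15 -0.01; 30 15 -8 -45 -0.04; 30 28 -12 -80 -0.06; 30 42 -15 -118 -0.09; 30 57 -17 -157 -0.12; 30 71 -17 -196 -0.15; 30 84 -17 -230 -0.17; 30 92 -17 -253 -0.19; 30 95.2 -17.6 -262.5 -0.192; 30 95.2 -17.6 -262.5 -0.192",
)

```text
clock: 13.42
position: [540.6, -182.1, 109.7]
tcp_rot: [-1.57, 0.001, 0.097]
contact_force: [0.2, -0.0, -4.7]
width: 38.3
```

```bash
python3 - <<'E'
from h import *
shift([540.5,-182.4,50],0.097)
a=save('side','s11.png')
cv2.imwrite('pics/s11c.png',cv2.resize(a[220:400,285:435,::-1],None,fx=4,fy=3.3,interpolation=cv2.INTER_CUBIC))
E
```

```text
t 13.43 pos [ 540.6 -182.1  109.7] rot [-1.5696e+00  1.4000e-03  9.6500e-02] w 38.3 F [ 0.2 -0.  -4.7]
shift [-0.1 59.7 -0.4] turn -0.0
```

View pics/s11c.png

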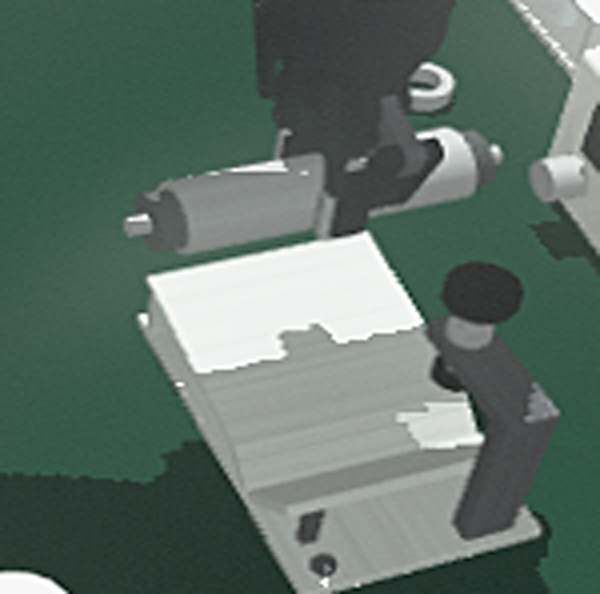

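Request:
step_arm(
  rows="30 0 15 0 0; 30 0 35 0 0; 30 0 55 0 0; 30 0 68 0 0; 30 0 76 0 0; 30 0 76 0 0; 30 0 76 0 0",
)

```text
clock: 14.35
position: [541.4, -182.5, 35.3]
tcp_rot: [-1.571, -0.001, 0.097]
contact_force: [0.4, 0.3, -4.5]
width: 38.3
```

```bash
python3 - <<'E'
from fit import *
shift([540.5,-182.4,26],0.097)
a=save('side','s12.png')
b=save('top','t12.png')
cv2.imwrite('pics/s12c.png',cv2.resize(a[250:400,285:435,::-1],None,fx=4,fy=4,interpolation=cv2.INTER_CUBIC))
print(proj('side',[[540.5+92,-182.4+8.9,70],[540.5-92,-182.4-8.9,70]]))
E
```

```text
t 14.35 pos [ 541.4 -182.5   35.3] rot [-1.5714e+00 -9.0000e-04  9.7200e-02] w 38.3 F [ 0.4  0.3 -4.5]
shift [-0.9  9.3  0.2] turn 0.0
[[401.97291654 294.84727681]
 [314.06193095 317.51221082]]
```

View pics/s12c.png

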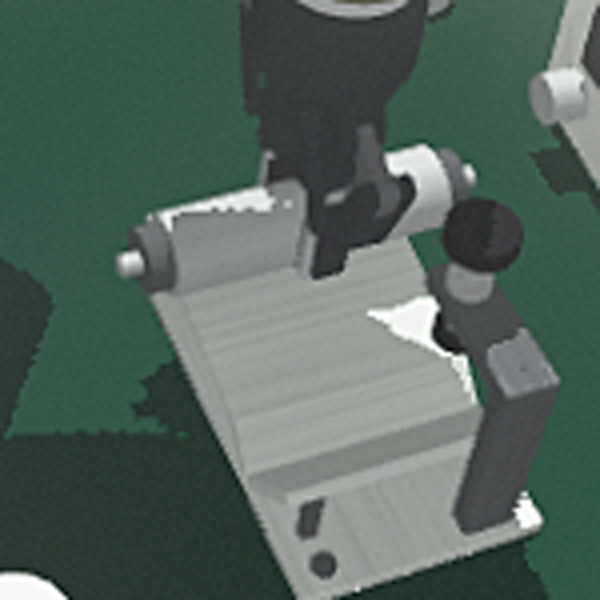

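Request:
step_arm(
  rows="30 -1 3 0 0; 30 -1 6 0 0; 30 -1 8 0 0; 30 -1 8 0 0",
)

```text
clock: 14.95
position: [540.0, -182.4, 26.5]
tcp_rot: [-1.571, 0.0, 0.097]
contact_force: [0.1, 0.2, -4.6]
width: 38.6
```

Request:
step_arm(
  rows="30 0 1 0 0; 30 0 1 0 0",
)

```text
clock: 15.2
position: [540.2, -182.5, 26.0]
tcp_rot: [-1.571, -0.0, 0.097]
contact_force: [-0.7, 0.0, -1.1]
width: 38.7
```

Request:
step_arm(
  rows="30 0 1 0 0; 30 0 1 0 0",
)

```text
clock: 15.45
position: [540.2, -182.6, 25.9]
tcp_rot: [-1.571, -0.0, 0.097]
contact_force: [-4.9, 1.6, 9.2]
width: 38.2
```

Request:
step_arm(
  rows="30 0 -1 0 0; 50 0 -1 0 0; 50 0 -1 0 0; 50 0 -1 0 0; 50 0 -1 0 0",
)

```text
clock: 16.08
position: [540.3, -182.7, 25.9]
tcp_rot: [-1.571, -0.001, 0.097]
contact_force: [2.2, -1.6, 0.3]
width: 49.7
```

```bash
python3 - <<'E'
from fit import *
shift([540.5,-182.4,120],0.097)
a=save('side','s13.png')
cv2.imwrite('pics/s13c.png',cv2.resize(a[250:400,285:435,::-1],None,fx=4,fy=4,interpolation=cv2.INTER_CUBIC))
E
```

```text
t 16.07 pos [ 540.3 -182.7   25.9] rot [-1.5713e+00 -6.0000e-04  9.7200e-02] w 49.7 F [ 2.2 -1.6  0.3]
shift [  0.3 -94.1   0.2] turn 0.0
```

View pics/s13c.png

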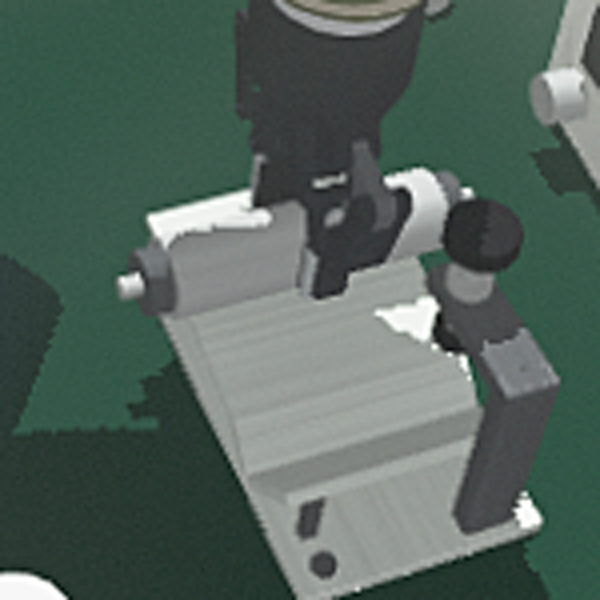

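Request:
step_arm(
  rows="50 0 -15 0 0; 50 0 -45 0 0; 50 0 -80 0 0; 50 0 -110 0 0; 50 0 -110 0 0; 50 0 -110 0 0; 50 0 -110 0 0; 50 0 -110 0 0; 50 0 -110 0 0; 50 0 -110 0 0",
)

```text
clock: 17.38
position: [540.0, -182.5, 135.6]
tcp_rot: [-1.571, 0.0, 0.097]
contact_force: [0.7, -0.2, 0.4]
width: 49.8
```

```bash
python3 - <<'E'
from fit import *
shift([540.5,-182.4,120],0.097)
a=save('side','s14.png')
b=save('top','t14.png')
cv2.imwrite('pics/s14c.png',cv2.resize(a[250:400,285:435,::-1],None,fx=4,fy=4,interpolation=cv2.INTER_CUBIC))
E
```

```text
t 17.38 pos [ 540.  -182.5  135.6] rot [-1.5707e+00  1.0000e-04  9.7200e-02] w 49.8 F [ 0.7 -0.2  0.4]
shift [ 0.5 15.6  0. ] turn 0.0
```

View pics/s14c.png

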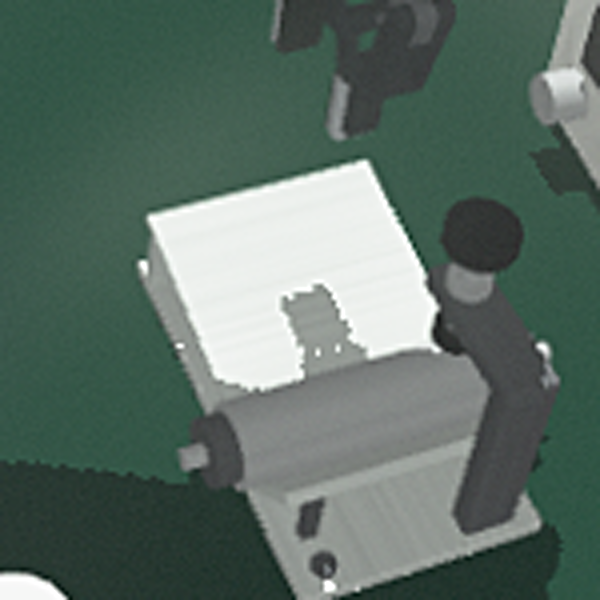

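View pics/t14.png

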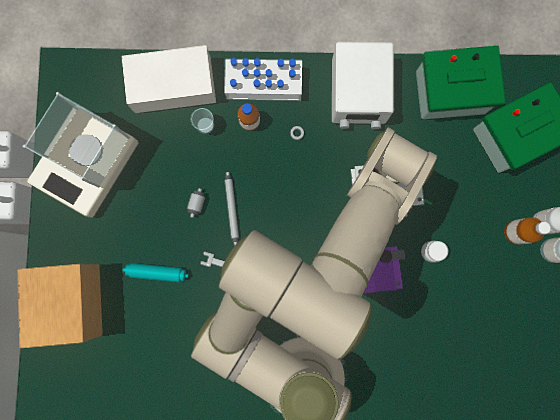

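```bash
python3 - <<'E'
from fit import *
from scipy.optimize import least_squares
v=np.array([549.3,-270,0]); c,s=np.cos(.097),np.sin(.097)
w=lambda x,y,z:[v[0]+c*x-s*y,v[1]+s*x+c*y,z]
print(proj('side',[w(-92,0,40),w(92,0,40),w(-70,0,40)]).round(1))
k=least_squares(lambda p:np.concatenate([(proj('top',p)-[409.6,164])[0],(proj('side',p)-[406,306])[0]]),[584,-267,150]); print('knob',k.x.round(1),k.fun.round(1), w(35,0,150))
shift([583.8,-267,165],0.097)
E
```

```text
[[331.  365.2]
 [421.5 338.7]
 [342.5 361.9]]
knob [ 584.1 -265.   151.7] [ 0.3 -0.8 -0.5  0.1] [np.float64(584.1354715647166), np.float64(-266.61032142175344), 150]
t 17.48 pos [ 540.  -182.5  135.7] rot [-1.5708e+00  1.0000e-04  9.7200e-02] w 50.2 F [-0.4  0.4 -0.2]
shift [ 35.3 -29.4 -88.4] turn 0.0
```

Request:
step_arm(
  rows="0 0 -15 0 0; 0 0 -33 0 0; 0 10 -33 -20 0; 0 20 -33 -45 0; 0 30 -33 -70 0; 0 35 -33 -88 0; 0 35 -33 -88 0; 0 35 -33 -88 0; 0 35 -33 -88 0; 0 35 -33 -88 0",
)

```text
clock: 18.73
position: [583.4, -266.2, 169.0]
tcp_rot: [-1.571, -0.0, 0.098]
contact_force: [0.3, -0.8, 0.7]
width: 0.1
```

```bash
python3 - <<'E'
from fit import *
shift([583.8,-266.5,130],0.097)
a=save('side','s15.png')
cv2.imwrite('pics/s15c.png',cv2.resize(a[230:400,315:455,::-1],None,fx=4,fy=3.5,interpolation=cv2.INTER_CUBIC))
p=manip.read_state()['position']
for d in(20,25,30): print(d,proj('side',p+[0,0,d]))
E
```

```text
t 18.73 pos [ 583.4 -266.2  169. ] rot [-1.5709e+00 -2.0000e-04  9.7600e-02] w 0.1 F [ 0.3 -0.8  0.7]
shift [ 0.3 39.  -0.3] turn 0.001
20 [[409.47351407 291.65861948]]
25 [[410.03976974 289.56167257]]
30 [[410.61010822 287.44653115]]
```

View pics/s15c.png

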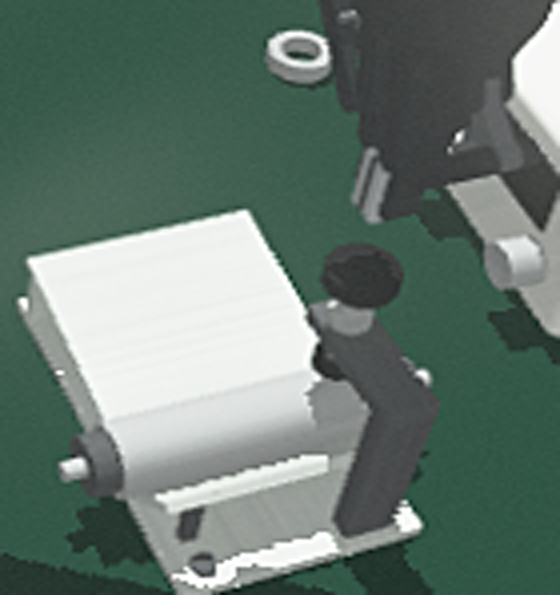

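Request:
step_arm(
  rows="0 0 12 0 0; 0 0 24 0 0; 0 0 32 0 0; 0 0 34 0 0; 0 0 34 0 0; 0 0 34 0 0",
)

```text
clock: 19.52
position: [583.6, -266.8, 135.1]
tcp_rot: [-1.571, -0.001, 0.097]
contact_force: [-0.1, -0.8, -0.1]
width: -0.0
```

Request:
step_arm(
  rows="0 0 2 0 0; 0 0 4 0 0; 0 0 4 0 0",
)

```text
clock: 19.9
position: [583.4, -266.6, 130.5]
tcp_rot: [-1.571, 0.0, 0.097]
contact_force: [-0.7, 0.6, -0.3]
width: -0.1
```

Request:
step_arm(
  rows="0 0 2 0 0; 0 0 4 0 0; 0 0 4 0 0",
)

```text
clock: 20.27
position: [583.4, -266.7, 126.6]
tcp_rot: [-1.571, 0.0, 0.097]
contact_force: [-0.9, 0.0, 0.2]
width: -0.2
```

Request:
step_arm(
  rows="0 0 2 0 0; 0 0 4 0 0; 0 0 4 0 0",
)

```text
clock: 20.65
position: [583.4, -266.7, 122.4]
tcp_rot: [-1.571, 0.0, 0.097]
contact_force: [-0.3, 0.7, -0.5]
width: 0.3
```

```bash
python3 - <<'E'
from fit import *
shift([583.8,-266.5,106],0.097)
a=save('side','s16.png')
cv2.imwrite('pics/s16c.png',cv2.resize(a[230:400,315:455,::-1],None,fx=4,fy=3.5,interpolation=cv2.INTER_CUBIC))
E
```

```text
t 20.65 pos [ 583.4 -266.7  122.4] rot [-1.5706e+00  2.0000e-04  9.7200e-02] w 0.3 F [-0.3  0.7 -0.5]
shift [ 0.4 16.4  0.1] turn 0.0
```

View pics/s16c.png

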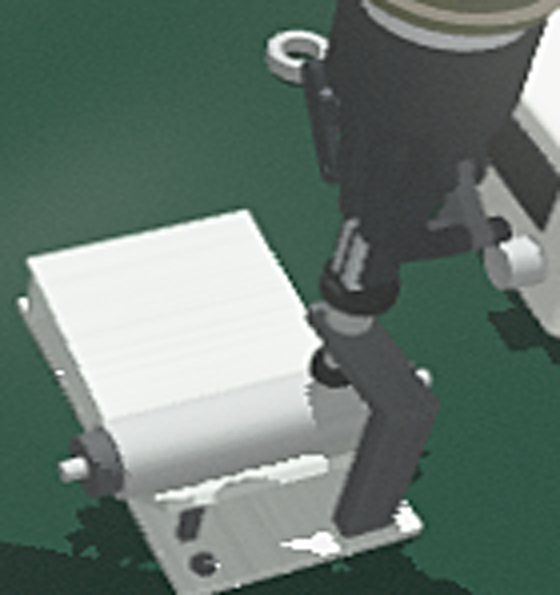

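Request:
step_arm(
  rows="0 0 1 0 0; 0 0 2 0 0; 0 0 2 0 0",
)

```text
clock: 21.08
position: [583.4, -266.7, 120.6]
tcp_rot: [-1.571, 0.0, 0.097]
contact_force: [0.6, 0.4, 1.3]
width: 0.3
```

Request:
step_arm(
  rows="0 0 1 0 0; 0 0 2 0 0; 0 0 2 0 0",
)

```text
clock: 21.45
position: [583.4, -266.7, 118.5]
tcp_rot: [-1.571, 0.0, 0.097]
contact_force: [-0.6, 0.3, 1.5]
width: -0.4
```

Request:
step_arm(
  rows="0 0 1 0 0; 0 0 2 0 0; 0 0 2 0 0",
)

```text
clock: 21.82
position: [583.4, -266.7, 116.5]
tcp_rot: [-1.571, 0.0, 0.097]
contact_force: [-1.2, 0.8, 0.7]
width: -0.2
```

Request:
step_arm(
  rows="0 0 1 0 0; 0 0 2 0 0; 0 0 2 0 0",
)

```text
clock: 22.2
position: [583.4, -266.7, 114.6]
tcp_rot: [-1.571, 0.0, 0.097]
contact_force: [-0.4, 0.0, 0.2]
width: 0.0
```

Request:
step_arm(
  rows="0 0 1 0 0; 0 0 2 0 0; 0 0 3 0 0",
)

```text
clock: 22.58
position: [583.5, -266.7, 111.8]
tcp_rot: [-1.571, -0.0, 0.097]
contact_force: [-2.6, 1.3, 8.9]
width: 0.2
```

```bash
python3 - <<'E'
from fit import *
shift([583.8,-266.5,106],0.097)
a=save('side','s17.png')
cv2.imwrite('pics/s17c.png',cv2.resize(a[270:370,375:455,::-1],None,fx=7,fy=5.9,interpolation=cv2.INTER_CUBIC))
E
```

```text
t 22.57 pos [ 583.5 -266.7  111.8] rot [-1.571e+00 -2.000e-04  9.720e-02] w 0.2 F [-2.6  1.3  8.9]
shift [0.3 5.8 0.2] turn 0.0
```

View pics/s17c.png

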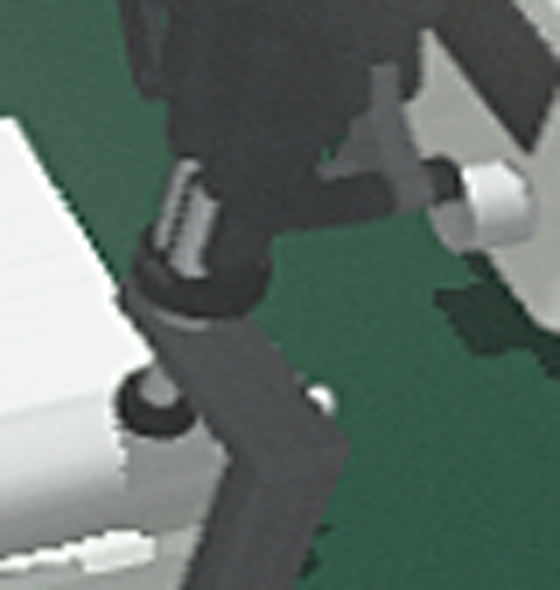

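Request:
step_arm(
  rows="0 0 0.5 0 0; 0 0 0.5 0 0",
)

```text
clock: 22.88
position: [583.5, -266.7, 111.8]
tcp_rot: [-1.571, -0.0, 0.097]
contact_force: [-3.7, 1.4, 6.2]
width: 0.4
```

Request:
step_arm(
  rows="0 0 0.5 0 0; 0 0 0.5 0 0",
)

```text
clock: 23.12
position: [583.5, -266.7, 111.8]
tcp_rot: [-1.571, -0.001, 0.097]
contact_force: [-3.1, 3.0, 9.1]
width: -0.3
```

Request:
step_arm(
  rows="0 0 1 0 0; 0 0 1 0 0",
)

```text
clock: 23.38
position: [583.6, -266.8, 111.7]
tcp_rot: [-1.572, -0.001, 0.097]
contact_force: [-6.3, 2.7, 14.8]
width: -0.1
```

Request:
step_arm(
  rows="0 0 1 0 0; 0 0 1 0 0",
)

```text
clock: 23.62
position: [583.7, -266.8, 111.6]
tcp_rot: [-1.572, -0.001, 0.097]
contact_force: [-7.5, 4.6, 21.7]
width: -0.2
```

Hard stop: the force climbs to 21.7 N with almost no motion, so the pad is on the column. Next I retreat straight up and away.

Request:
step_arm(
  rows="0 0 -5 0 0; 0 0 -20 0 0; 0 0 -50 0 0; 0 0 -80 0 0; 0 0 -80 40 0; 0 0 -80 90 0; 0 0 -80 140 0; 0 0 -80 190 0; 0 0 -80 230 0; 0 0 -80 230 0",
)

```text
clock: 24.88
position: [561.1, -35.5, 189.5]
tcp_rot: [-1.571, -0.001, 0.101]
contact_force: [0.1, -0.3, -0.1]
width: -0.1
```

```bash
python3 - <<'E'
from fit import *
shift([583.8,-266.5,106],0.097)
a=save('side','s18.png');b=save('top','t18.png')
A=cv2.resize(a[280:400,310:430],None,fx=3.3,fy=4.5,interpolation=cv2.INTER_CUBIC)
B=cv2.resize(b[145:225,340:440],None,fx=4,fy=6.75,interpolation=cv2.INTER_CUBIC)
cv2.imwrite('pics/c18.png',np.hstack([A,B])[:,:,::-1])
v=np.array([549.3,-270,0]); c,s=np.cos(.097),np.sin(.097)
w=lambda x,y,z:[v[0]+c*x-s*y,v[1]+s*x+c*y,z]
P=[w(35,0,134),w(35,0,150),w(-92,0,40),w(92,0,40)]
print((proj('side',P)-[310,280])*[3.3,4.5]); print((proj('top',P)-[340,145])*[4,6.75]+[396,0])
E
```

```text
t 24.88 pos [561.1 -35.5 189.5] rot [-1.5708e+00 -8.0000e-04  1.0060e-01] w -0.1 F [ 0.1 -0.3 -0.1]
shift [  -0.7   83.5 -232.1] turn 0.004
[[310.07857875 151.18938136]
 [315.67061891 123.43546158]
 [ 69.41694944 383.37218374]
 [367.86440149 264.09483085]]
[[671.4873716  131.80664212]
 [677.24444279 123.88649889]
 [658.54479495 474.22415941]
 [632.00824039  42.27068198]]
```

View pics/c18.png

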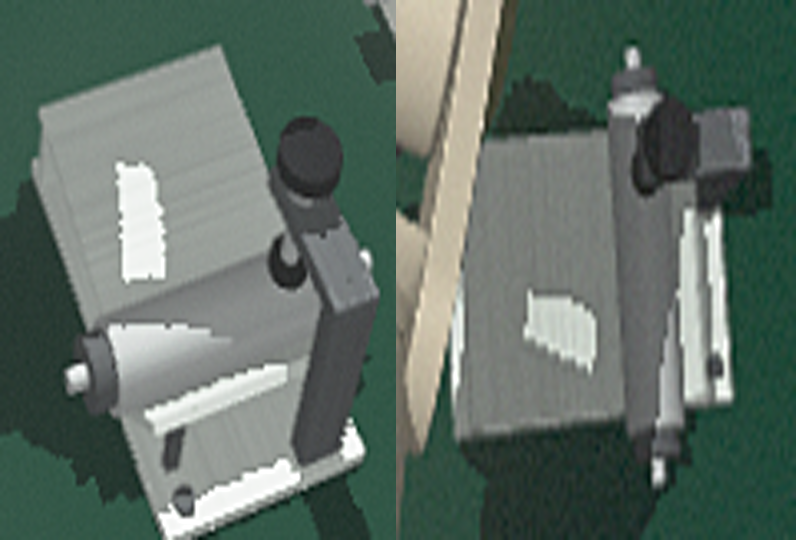

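View pics/s18.png

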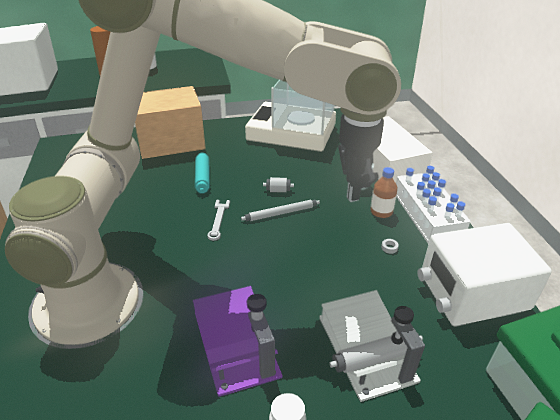

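```bash
python3 -c "
from h import *
print(manip.job_done())"
```

```text
the job is handed in; nothing more can be done
None
```

I mounted the big steel column in the white holder and clamped it, then handed the job in at about 25 s of the 48 s allowed. I laid the column parallel to the vee on the middle of the apron and opened the fingers. When they lifted clear, it rolled into the vee by itself. I then pressed the knob down until it stopped hard and moved the arm away, so the robot was touching nothing.

**Final checks:**
- **Column position:** in the last pictures both visible ends lie within about 1 px of where a column centred in the vee should appear.
- **Clamp:** the force rose from 9 to 22 N with almost no movement, and the knob top sits where the 134 mm height should appear.
- **Look-alikes:** I did not touch the purple holder, the turquoise column or the other two steel columns.

**What disagreed:** the fingertips were about 40 mm higher than the reported tool position and `tip_extent` imply. My first close, at the height the documents imply, stopped at 34 mm above the column without touching anything. I then worked from camera and force readings. Touching the apron and the knob both agreed with the corrected height. I regripped the column twice to set the grip height. The gripper read 38.5 mm on the 40 mm column.

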